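# Washed seasoning jars back into the spice rack, in their order

## Robot

A 6-joint arm with a two-finger parallel gripper is mounted at the origin on the work surface. World frame = base frame: x ahead of the robot, y to its left, z up, the work surface at z = 0. Lengths are in mm, angles in degrees, forces in N, time in s.
With the tool pointing down it reaches from about 300 to 850 mm from the base axis. Payload 4.2 kg.
Tool frame: the origin (TCP) lies between the finger pads; the fingertips stand 14 mm ahead of it and the grasp point (between the pads) lies 5 mm behind it; z points along the fingers, y is the line along which they close (so a half turn about z gives the same grasp; the last joint's range is limited). The gripper opens to 91 mm and grips with 3 to 60 N. Pads are 32 mm wide; open, the fingers measure 118 mm over their backs; the gripper's body (76 mm by 178 mm) begins 60 mm behind the grasp point.
Start: joints at [-65.776, 18.312, 89.639, -0, 72.044, -1.146], TCP at [246.376, -519.558, 227.976] pointing down, gripper open.
Joint ranges: [-177.97, 177.97], [-48.28, 115.42], [12.27, 149.76], [-77.06, 257.06], [2.81, 150.46], [-146.56, 146.56]. Speed limits (degrees/s): [147.25, 147.25, 180, 180, 180, 180].

## Interface

Orientations are given as [roll, pitch, yaw] about the fixed x, y, z axes, in that order (R = Rz(yaw) Ry(pitch) Rx(roll)).
In Python, from workcell import * gives the robot as it stands. The module is installed in compiled form; this text tells all that it offers.
- The arm moves only by the tool send_rows, never from a script. Its argument "deltas" is a list of rows, each a list of 2 entries, a list of its own where there are three numbers: the shift along the tool's x, y, z normalised to -1 to 1, where 1 is 0.5 m, then the turn, a rotation vector about the tool's x, y, z normalised to -1 to 1, where 1 is 0.5 rad. A call has 1 to 10 rows; each row shifts and turns the commanded pose from where the row before left it, along the tool's axes as they then stand; what a row does not reach is not made up. A row lasts 1/10 s, in which the tool goes at most 50 mm and 8.59 degrees, less where a joint would pass 70% of its speed; a pose out of reach is approached as far as the arm can. A call with a number of a shift or a turn outside -1 to 1 is refused whole. A call with a gripper value outside its range is refused whole. "grip" is the closure, from 0 (fully open) to 1 (shut), set as the call begins (left out, the last holds). The fingers move at their own pace and stop on an object; "grip_force" is the grip in N (left out, the last holds). Time passes only in rows, so rows that do not move let the fingers close. It gives the time, the measured TCP pose, the force, the opening and the grip force at its end, in the units of the state.
- state(): the state, without advancing time (a new reading comes with each control period).
- grab_frame(name): name is "side" or "top" or "wrist"; returns the picture (480x640x3 uint8, red, green, blue); there is no depth.
- calibration(name): a dict with "mtx" (3x3 intrinsics, pixels), "D" ([k1, k2, p1, p2, k3] as OpenCV has them; the pictures are not rectified), "R" (3x3) and "t" (3): a world point X has camera coordinates R X + t. Camera axes: x right, y down, z forward; pixel columns grow to the right and rows downward; lengths in mm; the calibration is good to about 2 mm. A picture is of the moment at which its call begins: read the wrist's pose just before it. calibration takes no time and is no camera call; for the wrist camera it gives the pose at the moment of the call.
- job_done(): hands the job in; it is judged then, once.
Trained networks look in the newest picture that a camera, given by its name, has taken for a name from the list of things; names that differ only in an ending like _2 or _b are one class to them, and where a whole thing is asked for, a point or a joint stands for the part that bears it (a point fixed in the world has none). Each returns a list of dicts, best first, with "p" (0 to 1); they miss things now and then, are a little off and sometimes report something else, mostly with a low value. They report only what shows in the picture. A call takes as long as a camera call.
- trace(camera, label): "pixels" (480x640 bool, what is visible of it) and "bbox" ([left, top, width, height] in pixels, round what is visible of it).
The state is a dict: "time_s": time; "qpos": joint angles; "qvel": joint speeds; "effort": joint torques, N m; "ee_pos": TCP position; "ee_rot": TCP orientation; "force": force on the tool from outside, world axes, zero at the start; "torque": the same for the moment, N m; "gripper_width": finger opening in mm; "gripper_force": force on a finger pad.
Only numpy, scipy, OpenCV 4.12 (cv2) and the standard library are available. Lean on these libraries where they do the work, as an engineer would, in place of code of your own. Each camera call takes 0.05 s, during which the arm holds its last target. There are 200 camera calls.

## Task

The washed jars have dried in the wire caddy: put all four back into the wooden spice rack, one to a compartment, in the same left-to-right order (seen from the robot's side) in which they stand in the caddy, so that the cook finds each one in its usual place. Set each jar down upright on the compartment's floor; they are mostly glass, so do not drop or tip any.

Things in the scene. Friction and masses are not known exactly. Their poses are not given: they have to be found in the camera images.
- jar_round: Round clear-glass jar, 44 mm diameter, glass 78 mm high, with a flat steel screw cap as wide as the glass (44 mm), so that from above it is a plain steel disc; 92 mm high in all, about 130 g. Grip it on the straight side, 50 to 78 mm above its underside. Origin: centre of its underside, z up along its axis.
- jar_square: Square clear-glass jar, 42 x 42 mm, glass 72 mm high (sides parallel to its x and y axes), with a small round steel cap 31 mm across; 90 mm high in all, about 140 g. Grip it on two facing glass sides (x or y pair), 50 to 72 mm up. Origin: centre of its underside, z up along its axis.
- jar_hex: Hexagonal clear-glass jar, 46 mm across flats (one pair of flats faces along its +x and -x axis; corners 53 mm apart), glass 70 mm high, with a round steel cap 34 mm across; 84 mm high in all, about 130 g. Grip it on its x flats, 48 to 70 mm up. Origin: centre of its underside, z up along its axis.
- jar_dome: All-metal shaker, 41 mm diameter, straight to 78 mm with a domed sprinkle top with small holes; 98 mm high in all, about 110 g. Grip it on the straight side, 45 to 76 mm up. Origin: centre of its underside, z up along its axis.
- drip_caddy: Steel wire drip caddy where the four jars stand in a row at the start; fixed. Tray 288 (its y) x 78 mm (its x) with four wire pockets at its y = +105, +35, -35, -105 mm, x = 0, and a 58 mm high wire hoop at each end. Its +y end is the left end seen from the robot (yaw within 0.25 rad of 0). It may stand in front of the wooden rack or behind it. Origin: centre of its underside, on the worktop.
- pocket_round: Wire pocket of the caddy in which the round jar stands at the start (which of the four places varies). Fixed: it stays behind and keeps the round jar's place in the old row. All pockets look alike: 60 mm clear square, wire loops up to 33 mm. Origin: centre of its underside, 3 mm above the worktop; the jar's underside is 3 mm higher, within 4 mm of centre, turned up to 0.12 rad.
- pocket_square: Wire pocket of the caddy in which the square jar stands at the start (which of the four places varies). Fixed: it stays behind and keeps the square jar's place in the old row. All pockets look alike: 60 mm clear square, wire loops up to 33 mm. Origin: centre of its underside, 3 mm above the worktop; the jar's underside is 3 mm higher, within 4 mm of centre, turned up to 0.12 rad.
- pocket_hex: Wire pocket of the caddy in which the hexagonal jar stands at the start (which of the four places varies). Fixed: it stays behind and keeps the hexagonal jar's place in the old row. All pockets look alike: 60 mm clear square, wire loops up to 33 mm. Origin: centre of its underside, 3 mm above the worktop; the jar's underside is 3 mm higher, within 4 mm of centre, turned up to 0.12 rad.
- pocket_dome: Wire pocket of the caddy in which the domed shaker stands at the start (which of the four places varies). Fixed: it stays behind and keeps the domed shaker's place in the old row. All pockets look alike: 60 mm clear square, wire loops up to 33 mm. Origin: centre of its underside, 3 mm above the worktop; the jar's underside is 3 mm higher, within 4 mm of centre, turned up to 0.12 rad.
- spice_rack: Wooden spice rack, empty at the start; fixed. 288 (its y) x 78 mm (its x), four open-topped compartments at its y = +105, +35, -35, -105 mm, x = 0, each 62 x 62 mm clear, floor 10 mm above its underside, walls 8 mm thick, tops 34 mm above the worktop. Its +y end is the left end seen from the robot (yaw within 0.25 rad of 0). Origin: centre of its underside, on the worktop.

How it is judged (in metres and radians):
At the end, for the whole second after the job is handed in: All four jars stand upright (within 4.5 degrees) on the floors of the wooden rack's compartments (within 14 mm of the centre each way and 4 mm in height), one in each, in the same left-to-right order as they stood in the caddy; all released and at rest (((y of pocket_round in the frame of drip_caddy between 0.085 and 0.125 m and y of jar_round in the frame of spice_rack between 0.091 and 0.119 m) or (y of pocket_round in the frame of drip_caddy between 0.015 and 0.055 m and y of jar_round in the frame of spice_rack between 0.021 and 0.049 m) or (y of pocket_round in the frame of drip_caddy between -0.055 and -0.015 m and y of jar_round in the frame of spice_rack between -0.049 and -0.021 m) or (y of pocket_round in the frame of drip_caddy between -0.125 and -0.085 m and y of jar_round in the frame of spice_rack between -0.119 and -0.091 m)) and x of jar_round in the frame of spice_rack between -0.014 and 0.014 m and z of jar_round in the frame of spice_rack between 0.006 and 0.014 m and angle between each of jar_round, jar_square, jar_hex, jar_dome's own z axis and vertical below 0.08 rad and linear speed of each of jar_round, jar_square, jar_hex, jar_dome below 0.02 m/s and contact force between each of jar_round, jar_square, jar_hex, jar_dome and the fingers below 0.1 N and ((y of pocket_square in the frame of drip_caddy between 0.085 and 0.125 m and y of jar_square in the frame of spice_rack between 0.091 and 0.119 m) or (y of pocket_square in the frame of drip_caddy between 0.015 and 0.055 m and y of jar_square in the frame of spice_rack between 0.021 and 0.049 m) or (y of pocket_square in the frame of drip_caddy between -0.055 and -0.015 m and y of jar_square in the frame of spice_rack between -0.049 and -0.021 m) or (y of pocket_square in the frame of drip_caddy between -0.125 and -0.085 m and y of jar_square in the frame of spice_rack between -0.119 and -0.091 m)) and x of jar_square in the frame of spice_rack between -0.014 and 0.014 m and z of jar_square in the frame of spice_rack between 0.006 and 0.014 m and ((y of pocket_hex in the frame of drip_caddy between 0.085 and 0.125 m and y of jar_hex in the frame of spice_rack between 0.091 and 0.119 m) or (y of pocket_hex in the frame of drip_caddy between 0.015 and 0.055 m and y of jar_hex in the frame of spice_rack between 0.021 and 0.049 m) or (y of pocket_hex in the frame of drip_caddy between -0.055 and -0.015 m and y of jar_hex in the frame of spice_rack between -0.049 and -0.021 m) or (y of pocket_hex in the frame of drip_caddy between -0.125 and -0.085 m and y of jar_hex in the frame of spice_rack between -0.119 and -0.091 m)) and x of jar_hex in the frame of spice_rack between -0.014 and 0.014 m and z of jar_hex in the frame of spice_rack between 0.006 and 0.014 m and ((y of pocket_dome in the frame of drip_caddy between 0.085 and 0.125 m and y of jar_dome in the frame of spice_rack between 0.091 and 0.119 m) or (y of pocket_dome in the frame of drip_caddy between 0.015 and 0.055 m and y of jar_dome in the frame of spice_rack between 0.021 and 0.049 m) or (y of pocket_dome in the frame of drip_caddy between -0.055 and -0.015 m and y of jar_dome in the frame of spice_rack between -0.049 and -0.021 m) or (y of pocket_dome in the frame of drip_caddy between -0.125 and -0.085 m and y of jar_dome in the frame of spice_rack between -0.119 and -0.091 m)) and x of jar_dome in the frame of spice_rack between -0.014 and 0.014 m and z of jar_dome in the frame of spice_rack between 0.006 and 0.014 m); the robot touches nothing.
It fails at once if a jar is tipped over (more than 40 degrees from upright) (angle between any of jar_round, jar_square, jar_hex, jar_dome's own z axis and vertical above 0.7 rad).
It fails at once if a jar is dropped (falls free, touching nothing, with its underside more than 35 mm above the worktop; the racks' floors are at 6 and 10 mm) ((height (world z) of jar_round above 0.035 m and contact force between jar_round and anything else below 0.005 N) or (height (world z) of jar_square above 0.035 m and contact force between jar_square and anything else below 0.005 N) or (height (world z) of jar_hex above 0.035 m and contact force between jar_hex and anything else below 0.005 N) or (height (world z) of jar_dome above 0.035 m and contact force between jar_dome and anything else below 0.005 N)).
It also fails if it takes over 90 s, if anything falls off the work surface, if the arm or the gripper's body presses on something with over 40 N, if the wrist force passes 120 N, or if a joint passes its speed limit or range.

## Working session

There is one attempt and no reset: what is moved stays moved. The work goes in short steps, Python scripts to look and compute and a tool call to move; the robot and the scene stay as the last step left them, time stands still between calls to the robot, and variables do not carry over. Pictures are saved under pics/ and viewed, at most 14 in all, crops included, and the job is handed in when it is done.

Besides the shell and the picture viewer there is one more tool, called after "Request:" by a JSON object that holds its "op" and its "data", one argument or row to a line. send_rows: Moves the arm, as the interface text tells. Scaled input: -1 to 1 covers 0.5 m each way for a shift and 0.5 rad each way for a turn. Its arguments: {"type":"object","properties":{"deltas":{"type":"array","items":{"type":"array"}},"grip":{"type":"number"},"grip_force":{"type":"number"}},"required":["deltas"]}

```bash
mkdir -p pics; python3 - <<'E'
from workcell import *
import cv2,numpy as np
s=state();print(s['time_s'],s['ee_pos'],s['ee_rot'],s['gripper_width'])
for c in ['top','side']:
    f=grab_frame(c);cv2.imwrite(f'pics/{c}0.png',f[:,:,::-1])
    k=calibration(c);print(c,np.round(k['mtx'],1).tolist(),np.round(k['D'],3),np.round(-np.array(k['R']).T@k['t']))
    for l in ['jar_round','jar_square','jar_hex','jar_dome','drip_caddy','spice_rack']:
        print(l,[(round(d['p'],2),np.round(d['bbox']).tolist()) for d in trace(c,l)][:3])
E
```

```text
0.0 [ 246.17230788 -519.09804894  227.12267106] [-1.79898645e+02 -1.14568904e-03  2.53724856e+01] 91.43829977932343
top [[460.4, 0.0, 323.2], [0.0, 460.4, 244.2], [0.0, 0.0, 1.0]] [-0.088  0.     0.     0.     0.   ] [451. -19. 695.]
jar_round [(0.86, [391.0, 279.0, 43.0, 36.0])]
jar_square [(0.7, [292.0, 291.0, 37.0, 38.0]), (0.66, [346.0, 288.0, 35.0, 35.0])]
jar_hex [(0.98, [436.0, 271.0, 50.0, 40.0])]
jar_dome [(0.7, [345.0, 291.0, 34.0, 29.0])]
drip_caddy [(0.7, [281.0, 264.0, 217.0, 74.0])]
spice_rack [(0.91, [246.0, 137.0, 200.0, 80.0]), (0.55, [347.0, 288.0, 34.0, 32.0]), (0.16, [431.0, 268.0, 58.0, 51.0])]
side [[439.5, 0.0, 324.5], [0.0, 439.5, 243.0], [0.0, 0.0, 1.0]] [-0.014  0.     0.     0.     0.   ] [ 259. -381.  484.]
jar_round [(0.84, [289.0, 276.0, 41.0, 74.0])]
jar_square [(0.94, [209.0, 232.0, 47.0, 62.0])]
jar_hex [(0.96, [333.0, 315.0, 43.0, 72.0]), (0.69, [207.0, 230.0, 47.0, 63.0])]
jar_dome [(0.81, [251.0, 255.0, 34.0, 64.0])]
drip_caddy [(0.79, [200.0, 248.0, 199.0, 168.0])]
spice_rack [(0.6, [290.0, 168.0, 151.0, 135.0])]
```

View pics/top0.png

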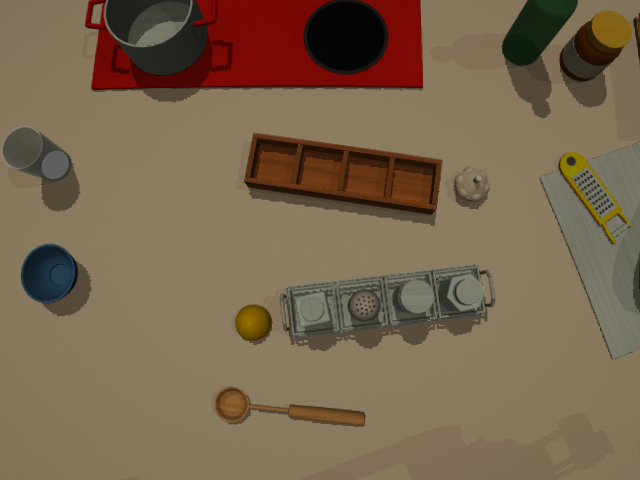

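View pics/side0.png

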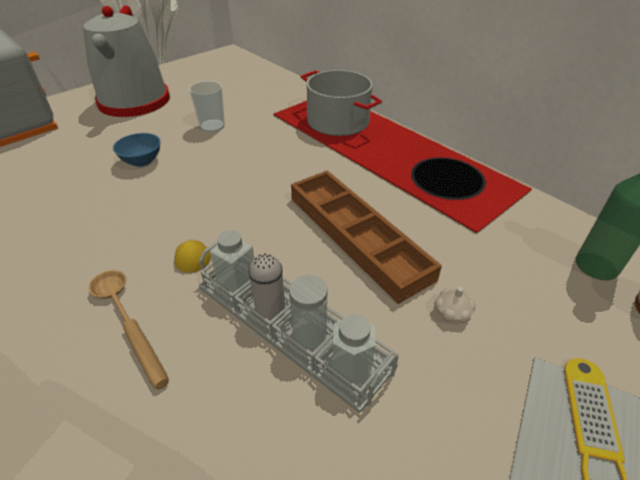

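The row from left to right reads square (312,307), dome (364,304), round (416,295), hex (464,292). The caddy stands in front of the rack, whose centre is near (344,173) in the top picture. Next I fit the models to the masks in both views.

```bash
cat > h.py <<'E'
from workcell import *
import cv2,numpy as np
from scipy.optimize import minimize
def ring(r,n=40,ph=0): 
    a=np.arange(n)*2*np.pi/n+ph; return np.c_[r*np.cos(a),r*np.sin(a)]
def at(p,z): return np.c_[p,np.full(len(p),z)]
def prism(p,z0,z1): return np.r_[at(p,z0),at(p,z1)]
M={'jar_round':prism(ring(22),0,92),
 'jar_square':np.r_[prism(ring(21*2**.5,4,np.pi/4),0,72),prism(ring(15.5),72,90)],
 'jar_hex':np.r_[prism(ring(26.56,6,np.pi/6),0,70),prism(ring(17),70,84)],
 'jar_dome':np.r_[prism(ring(20.5),0,78),at(ring(17),89),at(ring(10),96),[[0,0,98]]],
 'spice_rack':prism(np.array([[39,144],[39,-144],[-39,-144],[-39,144]]),0,34)}
def proj(cam,P,k=None):
    k=k or calibration(cam)
    return cv2.projectPoints(np.float64(P),cv2.Rodrigues(np.array(k['R']))[0],np.float64(k['t']),np.float64(k['mtx']),np.float64(k['D']))[0][:,0]
def place(n,v):
    c,s=np.cos(v[3]),np.sin(v[3]);return M[n]@np.array([[c,-s,0],[s,c,0],[0,0,1]]).T+v[:3]
def fit(n,masks,v0,free=(0,1,2,3)):
    """masks: {cam:(mask,calib)}; v = x,y,z,yaw"""
    free=list(free);S=4
    big={c:cv2.resize(m.astype(np.float32),None,fx=S,fy=S,interpolation=cv2.INTER_LINEAR)>.5 for c,(m,k) in masks.items()}
    def cost(u,per=False):
        v=np.array(v0,float);v[free]=u*sc[free];r=[]
        for c,(m,k) in masks.items():
            q=(proj(c.split('#')[0],place(n,v),k)+.5)*S-.5
            im=np.zeros(big[c].shape,np.uint8)
            cv2.fillConvexPoly(im,cv2.convexHull(np.round(q*16).astype(np.int32)),1,shift=4)
            im=im>0;r.append(1-(im&big[c]).sum()/(im|big[c]).sum())
        return r if per else sum(r)
    sc=np.array([1,1,1,.02]);best=None
    for d in (6,3):
        u0=(np.array(v0,float)/sc)[free] if best is None else best.x
        b=minimize(cost,u0,method='Nelder-Mead',options=dict(initial_simplex=np.r_[[u0],u0+d*np.eye(len(free))],maxiter=400,xatol=.02,fatol=1e-4))
        if best is None or b.fun<best.fun: best=b
    v=np.array(v0,float);v[free]=best.x*sc[free]
    return v,np.round(cost(best.x,True),3)
E
python3 - <<'E'
from h import *
px={'jar_square':(312,307),'jar_dome':(364,304),'jar_round':(416,295),'jar_hex':(464,292),'spice_rack':(344,173)}
K={c:calibration(c) for c in('top','side')}
for c in K: grab_frame(c)
tr={n:{c:trace(c,n) for c in K} for n in px}
cam=-np.array(K['top']['R']).T@K['top']['t']
for n,p in px.items():
    d=np.array(K['top']['R']).T@np.r_[cv2.undistortPoints(np.float64([[p]]),K['top']['mtx'],K['top']['D'])[0,0],1]
    z=34 if n=='spice_rack' else 90
    X=cam+d*(z-cam[2])/d[2]
    ms={}
    pick=lambda c,q:min((t for t in tr[n][c] if t['p']>.4),key=lambda t:np.hypot(*(np.array(t['bbox'][:2])+np.array(t['bbox'][2:])/2-q)))
    ms['top']=(pick('top',p)['pixels'],K['top'])
    q=proj('side',[[X[0],X[1],45]])[0]
    ms['side']=(pick('side',q)['pixels'],K['side'])
    z0,y0=(0,-.1) if n=='spice_rack' else (6,.08)
    print(n,'guess',np.round(X),end=' ')
    v,r=fit(n,ms,[X[0],X[1],z0,y0]);print('4dof',np.round(v,3),r,end=' ')
    v,r=fit(n,ms,[X[0],X[1],z0,y0],(0,1,3));print('z fixed',np.round(v,3),r)
    cs=cv2.findContours(ms['top'][0].astype(np.uint8),0,2)[0]
    if n=='spice_rack': print(cv2.minAreaRect(max(cs,key=cv2.contourArea)))
E
```

```text
jar_square guess [454.  11.  90.] 4dof [4.51071e+02 1.07650e+01 9.34400e+00 2.41000e-01] [0.055 0.224] z fixed [4.51164e+02 1.10650e+01 6.00000e+00 2.44000e-01] [0.055 0.24 ]
jar_dome guess [459. -57.  90.] 4dof [ 4.57514e+02 -5.76380e+01  1.03520e+01  8.30000e-02] [0.031 0.101] z fixed [ 4.57618e+02 -5.75960e+01  6.00000e+00  1.18000e-01] [0.039 0.136]
jar_round guess [ 471. -125.   90.] 4dof [ 4.70322e+02 -1.23818e+02  6.79700e+00  1.36000e-01] [0.057 0.05 ] z fixed [ 4.70477e+02 -1.23685e+02  6.00000e+00  2.25000e-01] [0.058 0.053]
jar_hex guess [ 476. -188.   90.] 4dof [ 4.77330e+02 -1.93884e+02  7.56500e+00  2.28000e-01] [0.042 0.086] z fixed [ 4.77373e+02 -1.94008e+02  6.00000e+00  2.21000e-01] [0.045 0.093]
spice_rack guess [652. -29.  34.] 4dof [ 6.56261e+02 -2.76500e+01  2.07300e+00 -1.40000e-01] [0.012 0.02 ] z fixed [ 6.5720e+02 -2.7318e+01  0.0000e+00 -1.4100e-01] [0.014 0.027]
((343.01617431640625, 173.24166870117188), (194.31845092773438, 56.58529281616211), 8.267173767089844)
```

```bash
cat > plan.py <<'E'
from h import *
from scipy.spatial.transform import Rotation as R
def plan(tgt,yaw,n,pose=None):
    """rows in tool frame from measured pose to tgt (mm), tool yaw deg, pointing down"""
    s=state();p=np.array(s['ee_pos'] if pose is None else pose[0],float)
    r=R.from_euler('xyz',s['ee_rot'] if pose is None else pose[1],degrees=True)
    rt=R.from_euler('xyz',[180,0,yaw],degrees=True)
    w=(r.inv()*rt).as_rotvec()/n; d=(np.array(tgt)-p)/n
    print('from',np.round(p,1),np.round(r.as_euler('xyz',degrees=True),2),'t',round(s['time_s'],2))
    for i in range(n):
        a=r*R.from_rotvec(w*i)
        print('[%s,%s],'%(np.round(a.inv().apply(d)/500,4).tolist(),np.round(w/.5,4).tolist()))
    return tgt,rt.as_euler('xyz',degrees=True)
E
python3 -c "
from plan import *
plan([420,-91,270],97.3,10)"
```

```text
from [ 246.4 -519.5  228. ] [180.    -0.    25.37] t 1.3
[[0.0681, -0.0626, -0.0084],[0.0, 0.0, -0.2511]],
[[0.0754, -0.0535, -0.0084],[0.0, 0.0, -0.2511]],
[[0.0815, -0.0437, -0.0084],[0.0, 0.0, -0.2511]],
[[0.0863, -0.0331, -0.0084],[0.0, 0.0, -0.2511]],
[[0.0898, -0.0221, -0.0084],[0.0, 0.0, -0.2511]],
[[0.0919, -0.0106, -0.0084],[0.0, 0.0, -0.2511]],
[[0.0925, 0.0009, -0.0084],[0.0, 0.0, -0.2511]],
[[0.0916, 0.0125, -0.0084],[0.0, 0.0, -0.2511]],
[[0.0893, 0.0239, -0.0084],[0.0, 0.0, -0.2511]],
[[0.0856, 0.0349, -0.0084],[0.0, 0.0, -0.2511]],
```

Request:
{"op": "send_rows", "data": {
  "deltas": [
    [[0.068, -0.063, -0.0084], [0, 0, -0.251]],
    [[0.075, -0.054, -0.0084], [0, 0, -0.251]],
    [[0.082, -0.044, -0.0084], [0, 0, -0.251]],
    [[0.086, -0.033, -0.0084], [0, 0, -0.251]],
    [[0.09, -0.022, -0.0084], [0, 0, -0.251]],
    [[0.092, -0.011, -0.0084], [0, 0, -0.251]],
    [[0.092, 0.001, -0.0084], [0, 0, -0.251]],
    [[0.092, 0.012, -0.0084], [0, 0, -0.251]],
    [[0.089, 0.024, -0.0084], [0, 0, -0.251]],
    [[0.086, 0.035, -0.0084], [0, 0, -0.251]]
  ]
}}

```text
time_s: 2.3
ee_pos: [419.8, -88.7, 270.5]
ee_rot: [179.9, 0.0, 97.6]
force: [0.7, -0.2, -0.5]
gripper_width: 91.0
gripper_force: 0.0
```

Request:
{"op": "send_rows", "data": {
  "deltas": [
    [[0, 0, 0], [0, 0, 0]],
    [[0, 0, 0], [0, 0, 0]],
    [[0, 0, 0], [0, 0, 0]]
  ]
}}

```text
time_s: 2.6
ee_pos: [419.1, -91.2, 269.8]
ee_rot: [-180.0, 0.0, 97.2]
force: [-0.4, -0.5, -0.2]
gripper_width: 91.3
gripper_force: 0.0
```

```bash
python3 - <<'E'
from h import *
s=state();print(s['ee_pos'],s['ee_rot'])
k=calibration('wrist');f=grab_frame('wrist');cv2.imwrite('pics/w1.png',f[:,:,::-1])
print(np.round(-np.array(k['R']).T@k['t']),np.round(np.array(k['R']),2).tolist(),k['mtx'][0][0],k['D'])
V={'jar_square':[451,11,6,.24],'jar_dome':[457.5,-57.6,6,.1],'jar_round':[470.4,-123.8,6,.1],'jar_hex':[477.4,-194,6,.22],'spice_rack':[656.5,-27.5,0,-.14]}
for n,v in V.items():
    tr=trace('wrist',n);print(n,[(round(d['p'],2),d['bbox']) for d in tr],'pred',np.round(proj('wrist',[[v[0],v[1],45]],k)[0]))
    np.save(f'pics/{n}_w1.npy',[d['pixels'] for d in tr])
E
```

```text
[419.10166086 -91.1616833  269.81393932] [-1.79970695e+02  3.00296822e-02  9.72048517e+01]
[410. -18. 427.] [[0.99, 0.13, 0.0], [0.12, -0.96, 0.26], [0.03, -0.26, -0.96]] 381.5800367393167 [-0.0801147  0.         0.         0.         0.       ]
jar_square [(0.71, [343.4, 82.4, 51.7, 55.3])] pred [367. 112.]
jar_dome [(0.63, [337.6, 164.5, 55.9, 47.4]), (0.57, [337.3, 284.8, 47.5, 35.4])] pred [363. 184.]
jar_round [(0.58, [343.2, 225.7, 51.0, 62.2]), (0.33, [323.7, 61.2, 74.3, 261.8])] pred [365. 248.]
jar_hex [(0.65, [340.2, 282.8, 46.6, 38.5]), (0.41, [339.6, 163.2, 52.2, 48.7])] pred [362. 310.]
spice_rack [(0.87, [462.9, 30.4, 170.2, 274.6])] pred [557. 181.]
```

View pics/w1.png

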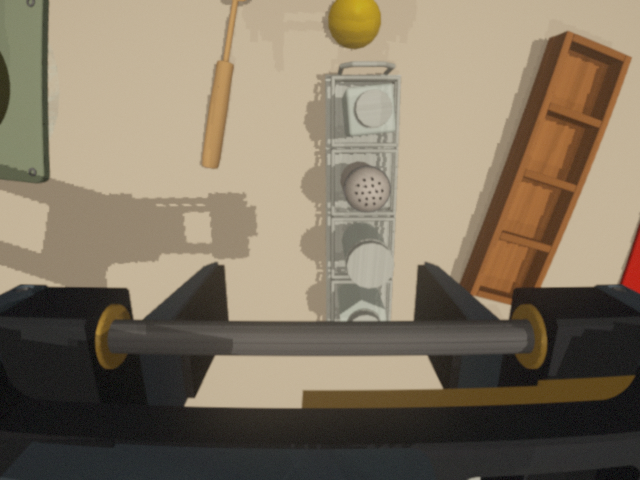

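The wrist view shows the same order: square (370,108), dome (367,188), round (370,263), hex partly hidden at (363,315). The predicted positions agree within a few pixels, so I refit with all views.

```bash
python3 - <<'E'
from h import *
V={'jar_square':[451,11,6,.24],'jar_dome':[457.5,-57.6,6,.1],'jar_round':[470.4,-123.8,6,.1],'jar_hex':[477.4,-194,6,.22]}
K={c:calibration(c) for c in('top','side','wrist')}
for c in('top','side'): grab_frame(c)
for n,v in V.items():
    ms={}
    for c in K:
        t=[np.array(p['pixels']) for p in trace(c,n)] if c!='wrist' else list(np.load(f'pics/{n}_w1.npy'))
        q=proj(c,[[v[0],v[1],45]],K[c])[0]
        ctr=lambda m:np.hypot(*(np.argwhere(m)[:,::-1].mean(0)-q))
        t=[m for m in t if ctr(m)<25]
        if t and not(n=='jar_hex' and c=='wrist'): ms[c]=(min(t,key=ctr),K[c])
    for sub in (('top','wrist'),('top','side','wrist')):
        m={c:ms[c] for c in sub if c in ms}
        print(n,list(m),*[(np.round(x,3).tolist(),r.tolist()) for x,r in [fit(n,m,v)]])
E
```

```text
jar_square ['top', 'wrist'] ([451.411, 11.843, -2.835, 0.228], [0.058, 0.035])
jar_square ['top', 'side', 'wrist'] ([450.707, 11.238, 5.923, 0.224], [0.074, 0.242, 0.048])
jar_dome ['top', 'wrist'] ([456.85, -57.586, 12.215, 0.223], [0.083, 0.038])
jar_dome ['top', 'side', 'wrist'] ([457.191, -57.839, 10.654, 0.147], [0.078, 0.097, 0.046])
jar_round ['top', 'wrist'] ([470.262, -126.911, -0.864, 0.217], [0.988, 0.045])
jar_round ['top', 'side', 'wrist'] ([469.492, -124.866, 7.195, 0.232], [0.988, 0.081, 0.061])
jar_hex [] ([477.4, -194.0, 6.0, 0.22], [])
jar_hex ['side'] ([481.984, -189.626, -1.026, 0.229], [0.062])
```

```bash
python3 -c "
from plan import *
p=plan([451,11.3,150],103.5,5)
p=plan([451,11.3,62],103.5,5,p)"
```

```text
from [419.5 -90.4 270. ] [1.800e+02 1.000e-02 9.728e+01] t 3.4
[[0.0388, 0.0177, 0.048],[0.0, 0.0, -0.0434]],
[[0.0384, 0.0185, 0.048],[0.0, 0.0, -0.0434]],
[[0.038, 0.0193, 0.048],[0.0, 0.0, -0.0434]],
[[0.0375, 0.0201, 0.048],[0.0, 0.0, -0.0434]],
[[0.0371, 0.021, 0.048],[0.0, 0.0, -0.0434]],
from [451.   11.3 150. ] [180.    0.  103.5] t 3.4
[[0.0, -0.0, 0.0352],[0.0, 0.0, 0.0]],
[[0.0, -0.0, 0.0352],[0.0, 0.0, 0.0]],
[[0.0, -0.0, 0.0352],[0.0, 0.0, 0.0]],
[[0.0, -0.0, 0.0352],[0.0, 0.0, 0.0]],
[[0.0, -0.0, 0.0352],[0.0, 0.0, 0.0]],
```

Request:
{"op": "send_rows", "data": {
  "deltas": [
    [[0.0388, 0.018, 0.048], [0, 0, -0.0434]],
    [[0.0384, 0.0185, 0.048], [0, 0, -0.0434]],
    [[0.038, 0.0193, 0.048], [0, 0, -0.0434]],
    [[0.0375, 0.02, 0.048], [0, 0, -0.0434]],
    [[0.037, 0.021, 0.048], [0, 0, -0.0434]],
    [[0, 0, 0], [0, 0, 0]],
    [[0, 0, 0], [0, 0, 0]],
    [[0, 0, 0], [0, 0, 0]]
  ]
}}

```text
time_s: 4.2
ee_pos: [451.7, 10.7, 151.0]
ee_rot: [179.9, 0.1, 103.5]
force: [0.7, -0.3, 0.6]
gripper_width: 91.2
gripper_force: 0.0
```

```bash
python3 -c "
from plan import *
cv2.imwrite('pics/s2.png',grab_frame('side')[100:400,100:500,::-1])
p=plan([451,11.3,62],103.5,3)"
```

```text
from [451.8  10.6 151.1] [1.7987e+02 5.0000e-02 1.0344e+02] t 4.25
[[0.0006, -0.0005, 0.0594],[0.0015, 0.0006, -0.0007]],
[[0.0006, -0.0005, 0.0594],[0.0015, 0.0006, -0.0007]],
[[0.0006, -0.0004, 0.0594],[0.0015, 0.0006, -0.0007]],
```

View pics/s2.png

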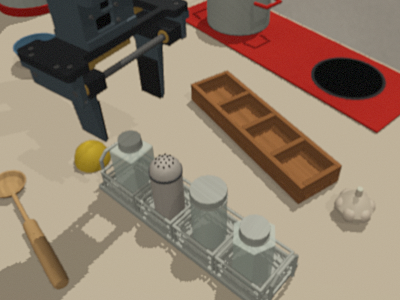

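The side crop shows the fingers straddling the square jar's cap (cap at (130,138), fingertips at (100,135) and (155,95)). Going down and gripping.

Request:
{"op": "send_rows", "data": {
  "deltas": [
    [[0.0015, -0.001, 0.044], [0, 0, 0]],
    [[0, 0, 0.044], [0, 0, 0]],
    [[0, 0, 0.044], [0, 0, 0]],
    [[0, 0, 0.044], [0, 0, 0]],
    [[0, 0, 0], [0, 0, 0]],
    [[0, 0, 0], [0, 0, 0]]
  ]
}}

```text
time_s: 4.85
ee_pos: [451.0, 11.4, 62.8]
ee_rot: [179.9, 0.0, 103.4]
force: [-0.1, -0.1, -0.5]
gripper_width: 91.5
gripper_force: 0.0
```

Request:
{"op": "send_rows", "data": {
  "deltas": [
    [[0, 0, 0], [0, 0, 0]],
    [[0, 0, 0], [0, 0, 0]],
    [[0, 0, 0], [0, 0, 0]],
    [[0, 0, 0], [0, 0, 0]],
    [[0, 0, 0], [0, 0, 0]],
    [[0, 0, 0], [0, 0, 0]],
    [[0, 0, 0], [0, 0, 0]],
    [[0, 0, 0], [0, 0, 0]]
  ],
  "grip": 1,
  "grip_force": 15
}}

```text
time_s: 5.65
ee_pos: [450.4, 11.9, 61.9]
ee_rot: [-180.0, 0.0, 103.5]
force: [-0.7, 0.1, 1.6]
gripper_width: 42.4
gripper_force: 15.0
```

```bash
python3 -c "
from plan import *
p=plan([451,11.3,127],103.5,3)
p=plan([671.2,76.5,127],82,7,p)
"
```

```text
from [450.4  11.9  61.9] [-179.99    0.    103.5 ] t 5.65
[[-0.0005, 0.0003, -0.0434],[-0.0001, 0.0, -0.0]],
[[-0.0005, 0.0003, -0.0434],[-0.0001, 0.0, -0.0]],
[[-0.0005, 0.0003, -0.0434],[-0.0001, 0.0, -0.0]],
from [451.   11.3 127. ] [180.    0.  103.5] t 5.65
[[0.0034, 0.0655, 0.0],[0.0, -0.0, 0.1072]],
[[0.0069, 0.0652, 0.0],[0.0, -0.0, 0.1072]],
[[0.0104, 0.0648, 0.0],[0.0, -0.0, 0.1072]],
[[0.0139, 0.0641, 0.0],[0.0, -0.0, 0.1072]],
[[0.0173, 0.0633, 0.0],[0.0, -0.0, 0.1072]],
[[0.0207, 0.0623, 0.0],[0.0, -0.0, 0.1072]],
[[0.024, 0.0611, 0.0],[0.0, -0.0, 0.1072]],
```

Request:
{"op": "send_rows", "data": {
  "deltas": [
    [[0, 0, -0.022], [0, 0, 0]],
    [[0, 0, -0.036], [0, 0, 0]],
    [[0, 0, -0.036], [0, 0, 0]],
    [[0, 0, -0.036], [0, 0, 0]],
    [[0, 0, 0], [0, 0, 0]]
  ]
}}

```text
time_s: 6.15
ee_pos: [452.2, 11.9, 129.4]
ee_rot: [179.7, 0.1, 103.5]
force: [0.6, -0.0, -2.3]
gripper_width: 41.9
gripper_force: 15.0
```

Request:
{"op": "send_rows", "data": {
  "deltas": [
    [[0.002, 0.034, 0], [0, 0, 0.06]],
    [[0.006, 0.06, 0], [0, 0, 0.1]],
    [[0.01, 0.065, 0], [0, 0, 0.11]],
    [[0.014, 0.065, 0], [0, 0, 0.11]],
    [[0.018, 0.064, 0], [0, 0, 0.11]],
    [[0.02, 0.062, 0], [0, 0, 0.11]],
    [[0.02, 0.06, 0], [0, 0, 0.1]],
    [[0.01, 0.037, 0], [0, 0, 0.05]],
    [[0, 0, 0], [0, 0, 0]],
    [[0, 0, 0], [0, 0, 0]]
  ]
}}

```text
time_s: 7.15
ee_pos: [669.5, 77.0, 125.5]
ee_rot: [-179.8, 0.1, 82.0]
force: [-0.2, -0.5, -1.4]
gripper_width: 41.9
gripper_force: 15.0
```

```bash
python3 - <<'E'
from plan import *
plan([671.2,76.5,67],82,1)
s=state();print(s['gripper_width'],s['gripper_force'],s['force'])
k=calibration('side');f=grab_frame('side')
M['m']=M['jar_square']
cv2.imwrite('pics/s3.png',cv2.resize(f[100:330,220:500,::-1],None,fx=2.5,fy=2.5))
t=trace('side','spice_rack');print(t[0]['p'],t[0]['bbox'])
E
```

```text
from [669.5  77.  125.5] [-1.7982e+02  5.0000e-02  8.2040e+01] t 7.15
[[-0.0004, 0.0039, 0.117],[-0.0064, 0.0019, 0.0013]],
41.87750630310507 14.992935061454773 [-0.23615982 -0.5168352  -1.40240927]
0.63 [301.7, 118.4, 38.4, 60.6]
```

View pics/s3.png

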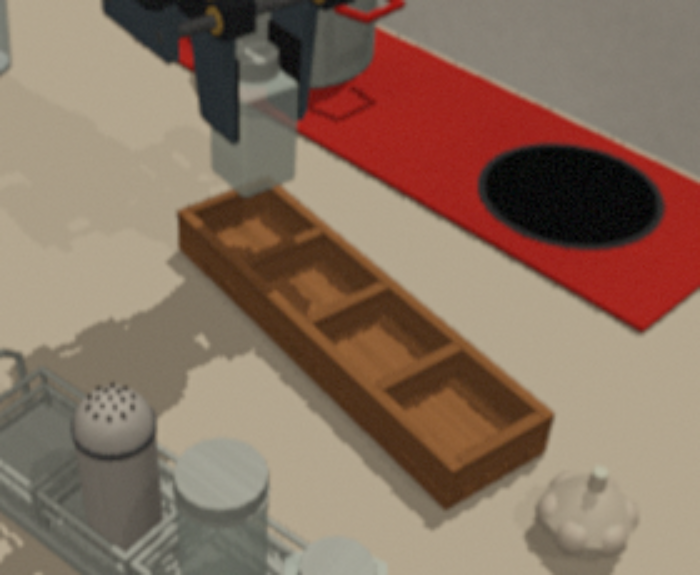

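The held square jar stands upright over the leftmost compartment (base near (250,175) in the crop), so I lower it.

Request:
{"op": "send_rows", "data": {
  "deltas": [
    [[0, 0.003, 0.03], [0, 0, 0]],
    [[0, 0, 0.04], [0, 0, 0]],
    [[0, 0, 0.03], [0, 0, 0]],
    [[0, 0, 0.012], [0, 0, 0]],
    [[0, 0, 0.005], [0, 0, 0]],
    [[0, 0, 0], [0, 0, 0]],
    [[0, 0, 0], [0, 0, 0]]
  ]
}}

```text
time_s: 7.95
ee_pos: [672.7, 77.0, 69.2]
ee_rot: [179.9, -0.0, 82.0]
force: [-0.3, 1.0, -1.3]
gripper_width: 41.7
gripper_force: 15.0
```

Request:
{"op": "send_rows", "data": {
  "deltas": [
    [[0, 0, 0.002], [0, 0, 0]],
    [[0, 0, 0], [0, 0, 0]],
    [[0, 0, 0], [0, 0, 0]]
  ]
}}

```text
time_s: 8.25
ee_pos: [672.3, 76.9, 67.8]
ee_rot: [180.0, -0.0, 82.0]
force: [-0.3, 0.3, -0.9]
gripper_width: 41.9
gripper_force: 15.0
```

Request:
{"op": "send_rows", "data": {
  "deltas": [
    [[0, 0, 0.002], [0, 0, 0]],
    [[0, 0, 0], [0, 0, 0]],
    [[0, 0, 0], [0, 0, 0]]
  ]
}}

```text
time_s: 8.55
ee_pos: [672.1, 76.9, 66.4]
ee_rot: [-180.0, 0.0, 82.0]
force: [0.3, -0.1, -1.3]
gripper_width: 41.8
gripper_force: 15.0
```

Request:
{"op": "send_rows", "data": {
  "deltas": [
    [[0, 0, 0.001], [0, 0, 0]],
    [[0, 0, 0], [0, 0, 0]],
    [[0, 0, 0], [0, 0, 0]]
  ]
}}

```text
time_s: 8.85
ee_pos: [672.2, 76.9, 66.0]
ee_rot: [180.0, 0.0, 82.0]
force: [0.4, -0.1, -1.7]
gripper_width: 41.9
gripper_force: 15.0
```

Request:
{"op": "send_rows", "data": {
  "deltas": [
    [[0, 0, 0.001], [0, 0, 0]],
    [[0, 0, 0], [0, 0, 0]],
    [[0, 0, 0], [0, 0, 0]]
  ]
}}

```text
time_s: 9.15
ee_pos: [672.2, 76.9, 66.0]
ee_rot: [180.0, -0.0, 82.0]
force: [-1.7, 0.2, 3.4]
gripper_width: 41.7
gripper_force: 15.0
```

Request:
{"op": "send_rows", "data": {
  "deltas": [
    [[0, 0, 0.001], [0, 0, 0]],
    [[0, 0, 0], [0, 0, 0]],
    [[0, 0, 0], [0, 0, 0]]
  ]
}}

```text
time_s: 9.45
ee_pos: [672.2, 76.9, 66.0]
ee_rot: [180.0, -0.0, 82.0]
force: [-2.2, -0.0, 5.8]
gripper_width: 41.6
gripper_force: 15.0
```

Contact came at TCP z = 66.0, as the heights predicted. Releasing.

Request:
{"op": "send_rows", "data": {
  "deltas": [
    [[0, 0, 0], [0, 0, 0]],
    [[0, 0, 0], [0, 0, 0]],
    [[0, 0, 0], [0, 0, 0]],
    [[0, 0, 0], [0, 0, 0]],
    [[0, 0, 0], [0, 0, 0]],
    [[0, 0, 0], [0, 0, 0]]
  ],
  "grip": 0
}}

```text
time_s: 10.05
ee_pos: [672.1, 76.9, 64.8]
ee_rot: [-180.0, 0.0, 82.0]
force: [-0.6, -0.2, -1.0]
gripper_width: 86.9
gripper_force: 0.0
```

Request:
{"op": "send_rows", "data": {
  "deltas": [
    [[0, 0, -0.03], [0, 0, 0]],
    [[0, 0, -0.04], [0, 0, 0]],
    [[0, 0, -0.05], [0, 0, 0]],
    [[0, 0, -0.05], [0, 0, 0]],
    [[0, 0, 0], [0, 0, 0]],
    [[0, 0, 0], [0, 0, 0]]
  ]
}}

```text
time_s: 10.65
ee_pos: [672.4, 76.9, 151.1]
ee_rot: [179.9, -0.0, 82.0]
force: [-1.3, -0.6, -0.3]
gripper_width: 91.2
gripper_force: 0.0
```

```bash
python3 - <<'E'
from plan import *
plan([457.4,-57.7,150],97.3,6)
K={c:calibration(c) for c in('top','side')};ms={}
for c in K:
    f=grab_frame(c);t=trace(c,'jar_square');q=proj(c,[[672,77,55]])[0];print(c,q,[(d['p'],d['bbox']) for d in t])
    if c=='side':cv2.imwrite('pics/s4.png',cv2.resize(f[100:330,220:500,::-1],None,fx=2.5,fy=2.5))
E
```

```text
from [672.4  76.9 151.1] [ 1.7989e+02 -2.0000e-02  8.2010e+01] t 10.65
[[-0.0544, -0.0647, 0.0002],[0.0006, -0.0, -0.089]],
[[-0.0515, -0.0671, 0.0002],[0.0006, -0.0, -0.089]],
[[-0.0484, -0.0693, 0.0003],[0.0006, -0.0, -0.089]],
[[-0.0453, -0.0714, 0.0003],[0.0006, -0.0, -0.089]],
[[-0.0421, -0.0733, 0.0003],[0.0006, -0.0, -0.089]],
[[-0.0388, -0.0751, 0.0003],[0.0006, -0.0, -0.089]],
top [271.20874724 154.78088405] [(0.8, [276.4, 140.8, 13.7, 38.3])]
side [321.14278798 177.35812766] [(0.73, [304.3, 150.5, 35.7, 51.6])]
```

View pics/s4.png

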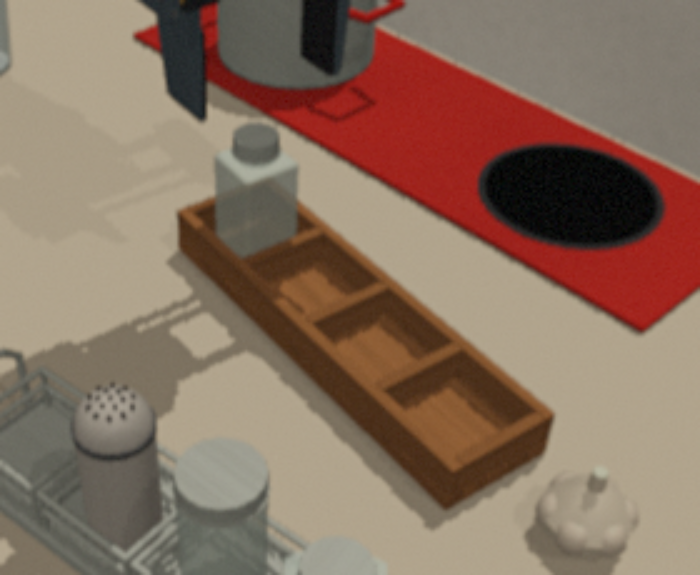

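The square jar stands upright in the leftmost compartment (crop (255,190)). Next is the dome.

Request:
{"op": "send_rows", "data": {
  "deltas": [
    [[-0.054, -0.065, 0], [0, 0, -0.089]],
    [[-0.052, -0.067, 0], [0, 0, -0.089]],
    [[-0.048, -0.069, 0], [0, 0, -0.089]],
    [[-0.045, -0.071, 0], [0, 0, -0.089]],
    [[-0.042, -0.073, 0], [0, 0, -0.089]],
    [[-0.039, -0.075, 0], [0, 0, -0.089]],
    [[0, 0, 0], [0, 0, 0]],
    [[0, 0, 0], [0, 0, 0]],
    [[0, 0, 0], [0, 0, 0]]
  ]
}}

```text
time_s: 11.75
ee_pos: [458.7, -57.2, 149.9]
ee_rot: [180.0, 0.0, 97.3]
force: [0.4, 0.5, 0.7]
gripper_width: 91.3
gripper_force: 0.0
```

```bash
python3 -c "
from plan import *
plan([457.4,-57.7,62],97.3,1)"
```

```text
from [458.7 -57.2 149.9] [179.96   0.    97.3 ] t 11.75
[[-0.0006, -0.0028, 0.1758],[0.0016, 0.0001, 0.0001]],
```

Request:
{"op": "send_rows", "data": {
  "deltas": [
    [[-0.0005, -0.002, 0.044], [0, 0, 0]],
    [[0, 0, 0.044], [0, 0, 0]],
    [[0, 0, 0.044], [0, 0, 0]],
    [[0, 0, 0.044], [0, 0, 0]],
    [[0, 0, 0], [0, 0, 0]],
    [[0, 0, 0], [0, 0, 0]]
  ]
}}

```text
time_s: 12.35
ee_pos: [457.6, -57.4, 61.8]
ee_rot: [-180.0, -0.0, 97.4]
force: [0.7, -0.5, 0.2]
gripper_width: 91.4
gripper_force: 0.0
```

Request:
{"op": "send_rows", "data": {
  "deltas": [
    [[0, 0, 0], [0, 0, 0]],
    [[0, 0, 0], [0, 0, 0]],
    [[0, 0, 0], [0, 0, 0]],
    [[0, 0, 0], [0, 0, 0]],
    [[0, 0, 0], [0, 0, 0]],
    [[0, 0, 0], [0, 0, 0]],
    [[0, 0, 0], [0, 0, 0]],
    [[0, 0, 0], [0, 0, 0]]
  ],
  "grip": 1,
  "grip_force": 15
}}

```text
time_s: 13.15
ee_pos: [456.7, -57.9, 62.0]
ee_rot: [180.0, 0.0, 97.3]
force: [-0.8, 0.3, 2.2]
gripper_width: 40.7
gripper_force: 15.0
```

Request:
{"op": "send_rows", "data": {
  "deltas": [
    [[0, 0, -0.022], [0, 0, 0]],
    [[0, 0, -0.036], [0, 0, 0]],
    [[0, 0, -0.036], [0, 0, 0]],
    [[0, 0, -0.036], [0, 0, 0]],
    [[0, 0, 0], [0, 0, 0]],
    [[0, 0, 0], [0, 0, 0]]
  ]
}}

```text
time_s: 13.75
ee_pos: [456.6, -57.8, 127.1]
ee_rot: [180.0, 0.0, 97.3]
force: [0.4, 0.6, -0.9]
gripper_width: 40.6
gripper_force: 15.0
```

```bash
python3 -c "
from plan import *
plan([661.4,7.2,127],82,6)"
```

```text
from [456.6 -57.8 127.1] [1.7997e+02 1.0000e-02 9.7310e+01] t 13.75
[[0.0128, 0.0705, 0.0001],[0.0002, 0.0001, 0.0891]],
[[0.0159, 0.0698, 0.0001],[0.0002, 0.0001, 0.0891]],
[[0.019, 0.069, 0.0001],[0.0002, 0.0001, 0.0891]],
[[0.0221, 0.0681, 0.0001],[0.0002, 0.0001, 0.0891]],
[[0.0251, 0.0671, 0.0001],[0.0002, 0.0001, 0.0891]],
[[0.0281, 0.0659, 0.0],[0.0002, 0.0001, 0.0891]],
```

Request:
{"op": "send_rows", "data": {
  "deltas": [
    [[0.006, 0.036, 0], [0, 0, 0.045]],
    [[0.0145, 0.07, 0], [0, 0, 0.089]],
    [[0.0175, 0.069, 0], [0, 0, 0.089]],
    [[0.0205, 0.0685, 0], [0, 0, 0.089]],
    [[0.0235, 0.0675, 0], [0, 0, 0.089]],
    [[0.0265, 0.0665, 0], [0, 0, 0.089]],
    [[0.0145, 0.033, 0], [0, 0, 0.044]],
    [[0, 0, 0], [0, 0, 0]],
    [[0, 0, 0], [0, 0, 0]],
    [[0, 0, 0], [0, 0, 0]]
  ]
}}

```text
time_s: 14.75
ee_pos: [660.1, 6.4, 126.1]
ee_rot: [-179.8, 0.0, 82.0]
force: [-0.1, -0.0, -1.0]
gripper_width: 40.8
gripper_force: 15.0
```

```bash
python3 -c "
from plan import *
plan([661.4,7.2,67],82,1)"
```

```text
from [660.1   6.4 126.1] [-1.7985e+02  3.0000e-02  8.2000e+01] t 14.75
[[0.002, 0.0027, 0.1182],[-0.0053, 0.0011, 0.0002]],
```

Request:
{"op": "send_rows", "data": {
  "deltas": [
    [[0.001, 0.001, 0.03], [0, 0, 0]],
    [[0, 0, 0.04], [0, 0, 0]],
    [[0, 0, 0.032], [0, 0, 0]],
    [[0, 0, 0.012], [0, 0, 0]],
    [[0, 0, 0.005], [0, 0, 0]],
    [[0, 0, 0], [0, 0, 0]],
    [[0, 0, 0], [0, 0, 0]],
    [[0, 0, 0.001], [0, 0, 0]],
    [[0, 0, 0], [0, 0, 0]],
    [[0, 0, 0], [0, 0, 0]]
  ]
}}

```text
time_s: 15.75
ee_pos: [662.4, 7.2, 67.3]
ee_rot: [180.0, 0.0, 82.0]
force: [0.3, 0.4, -0.8]
gripper_width: 40.7
gripper_force: 15.0
```

Request:
{"op": "send_rows", "data": {
  "deltas": [
    [[0, 0, 0.001], [0, 0, 0]],
    [[0, 0, 0], [0, 0, 0]],
    [[0, 0, 0], [0, 0, 0]]
  ]
}}

```text
time_s: 16.05
ee_pos: [662.2, 7.2, 66.4]
ee_rot: [-180.0, 0.0, 82.0]
force: [0.1, 0.2, -0.2]
gripper_width: 40.4
gripper_force: 15.0
```

Request:
{"op": "send_rows", "data": {
  "deltas": [
    [[0, 0, 0.001], [0, 0, 0]],
    [[0, 0, 0], [0, 0, 0]],
    [[0, 0, 0], [0, 0, 0]]
  ]
}}

```text
time_s: 16.35
ee_pos: [662.3, 7.2, 66.1]
ee_rot: [180.0, 0.0, 82.0]
force: [0.1, 0.1, -0.4]
gripper_width: 40.8
gripper_force: 15.0
```

Request:
{"op": "send_rows", "data": {
  "deltas": [
    [[0, 0, 0.001], [0, 0, 0]],
    [[0, 0, 0], [0, 0, 0]],
    [[0, 0, 0], [0, 0, 0]]
  ]
}}

```text
time_s: 16.65
ee_pos: [662.3, 7.2, 66.0]
ee_rot: [180.0, -0.0, 82.0]
force: [-1.0, -0.2, 4.4]
gripper_width: 40.8
gripper_force: 15.0
```

Request:
{"op": "send_rows", "data": {
  "deltas": [
    [[0, 0, 0.001], [0, 0, 0]],
    [[0, 0, 0], [0, 0, 0]],
    [[0, 0, 0], [0, 0, 0]]
  ]
}}

```text
time_s: 16.95
ee_pos: [662.3, 7.2, 66.0]
ee_rot: [180.0, -0.0, 82.0]
force: [-2.1, -0.7, 7.9]
gripper_width: 40.6
gripper_force: 15.0
```

Request:
{"op": "send_rows", "data": {
  "deltas": [
    [[0, 0, 0], [0, 0, 0]],
    [[0, 0, 0], [0, 0, 0]],
    [[0, 0, 0], [0, 0, 0]],
    [[0, 0, 0], [0, 0, 0]],
    [[0, 0, 0], [0, 0, 0]],
    [[0, 0, 0], [0, 0, 0]]
  ],
  "grip": 0
}}

```text
time_s: 17.55
ee_pos: [662.2, 7.2, 64.8]
ee_rot: [-180.0, 0.0, 82.0]
force: [0.6, -0.2, 0.3]
gripper_width: 86.0
gripper_force: 0.0
```

Request:
{"op": "send_rows", "data": {
  "deltas": [
    [[0, 0, -0.03], [0, 0, 0]],
    [[0, 0, -0.04], [0, 0, 0]],
    [[0, 0, -0.05], [0, 0, 0]],
    [[0, 0, -0.05], [0, 0, 0]],
    [[0, 0, 0], [0, 0, 0]],
    [[0, 0, 0], [0, 0, 0]]
  ]
}}

```text
time_s: 18.15
ee_pos: [662.2, 7.2, 150.1]
ee_rot: [180.0, 0.0, 82.0]
force: [-0.5, 0.0, -0.3]
gripper_width: 91.4
gripper_force: 0.0
```

```bash
python3 -c "
from plan import *
plan([470.2,-124.3,150],97.3,6)"
```

```text
from [662.2   7.2 150.1] [179.96   0.    82.01] t 18.15
[[-0.0523, -0.0573, -0.0],[0.0002, 0.0, -0.089]],
[[-0.0497, -0.0596, -0.0],[0.0002, 0.0, -0.089]],
[[-0.047, -0.0617, -0.0],[0.0002, 0.0, -0.089]],
[[-0.0442, -0.0637, 0.0],[0.0002, 0.0, -0.089]],
[[-0.0413, -0.0656, 0.0],[0.0002, 0.0, -0.089]],
[[-0.0384, -0.0674, 0.0],[0.0002, 0.0, -0.089]],
```

Request:
{"op": "send_rows", "data": {
  "deltas": [
    [[-0.052, -0.0575, 0], [0, 0, -0.089]],
    [[-0.05, -0.0595, 0], [0, 0, -0.089]],
    [[-0.047, -0.0615, 0], [0, 0, -0.089]],
    [[-0.044, -0.064, 0], [0, 0, -0.089]],
    [[-0.0415, -0.0655, 0], [0, 0, -0.089]],
    [[-0.0385, -0.0675, 0], [0, 0, -0.089]],
    [[0, 0, 0], [0, 0, 0]],
    [[0, 0, 0], [0, 0, 0]],
    [[0, 0, 0], [0, 0, 0]]
  ]
}}

```text
time_s: 19.05
ee_pos: [470.8, -124.0, 149.4]
ee_rot: [-180.0, -0.0, 97.3]
force: [0.4, -0.2, 0.1]
gripper_width: 91.2
gripper_force: 0.0
```

```bash
python3 - <<'E'
from plan import *
plan([470.2,-124.3,62],97.3,1)
K={c:calibration(c) for c in('top','side','wrist')}
F={c:grab_frame(c) for c in K}
for n,v in {'jar_square':[672,77,10,-.14],'jar_dome':[662,7,10,0],'jar_round':[470.2,-124.3,6,.1],'jar_hex':[477.4,-194,6,.22]}.items():
    ms={}
    for c in K:
        q=proj(c,[[v[0],v[1],50]],K[c])[0]
        t=[d for d in trace(c,n) if np.hypot(*(np.argwhere(d['pixels'])[:,::-1].mean(0)-q))<20]
        if t: ms[c]=(t[0]['pixels'],K[c])
    if ms: print(n,list(ms),*[(np.round(x,3).tolist(),r.tolist()) for x,r in [fit(n,ms,v)]])
cv2.imwrite('pics/c5.png',np.hstack([cv2.resize(F['side'][100:400,180:500],(640,600))])[:,:,::-1])
E
```

```text
from [ 470.8 -124.   149.4] [-1.80e+02 -2.00e-02  9.73e+01] t 19.05
[[-0.0005, -0.0013, 0.1749],[-0.0002, -0.0006, 0.0002]],
jar_square ['top'] ([680.534, 79.939, -11.036, -0.127], [0.028])
jar_dome ['top', 'wrist'] ([664.436, 8.202, 8.484, 0.201], [0.036, 0.025])
jar_round ['top', 'side', 'wrist'] ([469.266, -124.597, 7.075, 0.21], [0.726, 0.086, 0.042])
jar_hex ['side', 'wrist'] ([476.21, -193.839, 8.227, 0.263], [0.088, 0.542])
```

View pics/c5.png

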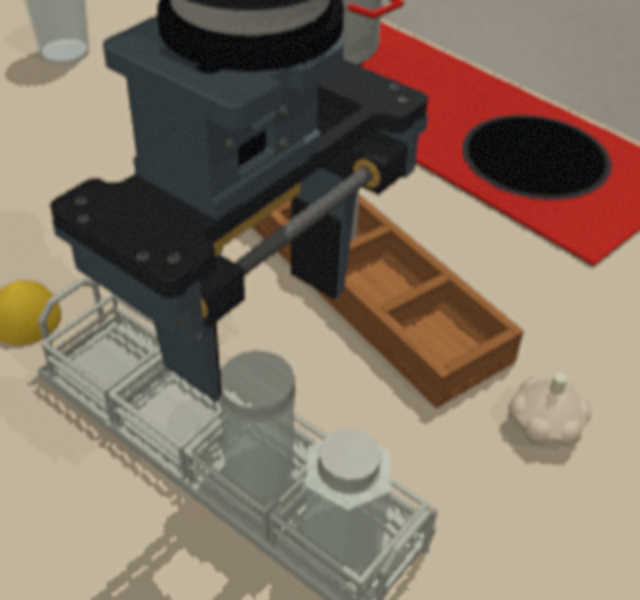

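The dome stands within about 2 mm of where I aimed it. In the crop, the round jar (258,400) sits between the fingers. Going down.

Request:
{"op": "send_rows", "data": {
  "deltas": [
    [[-0.0005, -0.0015, 0.044], [0, 0, 0]],
    [[0, 0, 0.044], [0, 0, 0]],
    [[0, 0, 0.044], [0, 0, 0]],
    [[0, 0, 0.043], [0, 0, 0]],
    [[0, 0, 0], [0, 0, 0]],
    [[0, 0, 0], [0, 0, 0]]
  ]
}}

```text
time_s: 20.4
ee_pos: [469.6, -124.7, 62.7]
ee_rot: [-180.0, -0.0, 97.3]
force: [-0.4, -0.1, 0.2]
gripper_width: 91.4
gripper_force: 0.0
```

Request:
{"op": "send_rows", "data": {
  "deltas": [
    [[0, 0, 0], [0, 0, 0]],
    [[0, 0, 0], [0, 0, 0]],
    [[0, 0, 0], [0, 0, 0]],
    [[0, 0, 0], [0, 0, 0]],
    [[0, 0, 0], [0, 0, 0]],
    [[0, 0, 0], [0, 0, 0]],
    [[0, 0, 0], [0, 0, 0]],
    [[0, 0, 0], [0, 0, 0]]
  ],
  "grip": 1,
  "grip_force": 15
}}

```text
time_s: 21.2
ee_pos: [469.3, -124.7, 62.5]
ee_rot: [-180.0, 0.0, 97.3]
force: [-1.8, 0.7, 1.2]
gripper_width: 43.7
gripper_force: 15.0
```

Request:
{"op": "send_rows", "data": {
  "deltas": [
    [[0, 0, -0.022], [0, 0, 0]],
    [[0, 0, -0.036], [0, 0, 0]],
    [[0, 0, -0.036], [0, 0, 0]],
    [[0, 0, -0.036], [0, 0, 0]],
    [[0, 0, 0], [0, 0, 0]],
    [[0, 0, 0], [0, 0, 0]]
  ]
}}

```text
time_s: 21.8
ee_pos: [469.3, -124.7, 127.5]
ee_rot: [180.0, 0.0, 97.3]
force: [-0.7, 0.1, -2.0]
gripper_width: 43.8
gripper_force: 15.0
```

```bash
python3 -c "
from plan import *
plan([652,-62.2,127],82,6)"
```

```text
from [ 469.3 -124.7  127.5] [1.7998e+02 1.0000e-02 9.7300e+01] t 21.8
[[0.0129, 0.0631, 0.0002],[0.0001, 0.0001, 0.089]],
[[0.0157, 0.0624, 0.0002],[0.0001, 0.0001, 0.089]],
[[0.0185, 0.0617, 0.0002],[0.0001, 0.0001, 0.089]],
[[0.0212, 0.0608, 0.0002],[0.0001, 0.0001, 0.089]],
[[0.0239, 0.0598, 0.0002],[0.0001, 0.0001, 0.089]],
[[0.0265, 0.0586, 0.0002],[0.0001, 0.0001, 0.089]],
```

Contact should come at about TCP z = 66.5.

Request:
{"op": "send_rows", "data": {
  "deltas": [
    [[0.006, 0.032, 0], [0, 0, 0.045]],
    [[0.0145, 0.063, 0], [0, 0, 0.089]],
    [[0.017, 0.062, 0], [0, 0, 0.089]],
    [[0.02, 0.061, 0], [0, 0, 0.089]],
    [[0.0225, 0.0605, 0], [0, 0, 0.089]],
    [[0.025, 0.059, 0], [0, 0, 0.089]],
    [[0.0135, 0.0295, 0], [0, 0, 0.044]],
    [[0, 0, 0], [0, 0, 0]],
    [[0, 0, 0], [0, 0, 0]],
    [[0, 0, 0], [0, 0, 0]]
  ]
}}

```text
time_s: 22.8
ee_pos: [651.1, -63.0, 126.7]
ee_rot: [-179.9, 0.0, 82.0]
force: [-0.1, -0.8, -0.9]
gripper_width: 43.8
gripper_force: 15.0
```

Request:
{"op": "send_rows", "data": {
  "deltas": [
    [[0, 0, 0.03], [0, 0, 0]],
    [[0, 0, 0.04], [0, 0, 0]],
    [[0, 0, 0.032], [0, 0, 0]],
    [[0, 0, 0.012], [0, 0, 0]],
    [[0, 0, 0.004], [0, 0, 0]],
    [[0, 0, 0], [0, 0, 0]],
    [[0, 0, 0], [0, 0, 0]],
    [[0, 0, 0.001], [0, 0, 0]],
    [[0, 0, 0], [0, 0, 0]],
    [[0, 0, 0], [0, 0, 0]]
  ]
}}

```text
time_s: 23.8
ee_pos: [652.7, -62.6, 68.2]
ee_rot: [180.0, 0.0, 82.0]
force: [-0.5, -1.0, -1.5]
gripper_width: 43.8
gripper_force: 15.0
```

Request:
{"op": "send_rows", "data": {
  "deltas": [
    [[0, 0, 0.001], [0, 0, 0]],
    [[0, 0, 0], [0, 0, 0]],
    [[0, 0, 0], [0, 0, 0]]
  ]
}}

```text
time_s: 24.1
ee_pos: [652.6, -62.6, 67.4]
ee_rot: [-180.0, 0.0, 82.0]
force: [0.1, 0.0, -1.4]
gripper_width: 44.0
gripper_force: 15.0
```

Request:
{"op": "send_rows", "data": {
  "deltas": [
    [[0, 0, 0.001], [0, 0, 0]],
    [[0, 0, 0], [0, 0, 0]],
    [[0, 0, 0], [0, 0, 0]]
  ]
}}

```text
time_s: 24.4
ee_pos: [652.6, -62.6, 66.9]
ee_rot: [-180.0, 0.0, 82.0]
force: [0.3, 0.1, -2.2]
gripper_width: 43.8
gripper_force: 15.0
```

Request:
{"op": "send_rows", "data": {
  "deltas": [
    [[0, 0, 0.001], [0, 0, 0]],
    [[0, 0, 0], [0, 0, 0]],
    [[0, 0, 0], [0, 0, 0]]
  ]
}}

```text
time_s: 24.7
ee_pos: [652.6, -62.6, 66.6]
ee_rot: [180.0, 0.0, 82.0]
force: [0.2, -0.4, -1.6]
gripper_width: 43.7
gripper_force: 15.0
```

Request:
{"op": "send_rows", "data": {
  "deltas": [
    [[0, 0, 0.001], [0, 0, 0]],
    [[0, 0, 0], [0, 0, 0]],
    [[0, 0, 0], [0, 0, 0]]
  ]
}}

```text
time_s: 25.0
ee_pos: [652.6, -62.6, 66.5]
ee_rot: [180.0, 0.0, 82.0]
force: [-1.1, -0.1, 4.1]
gripper_width: 43.5
gripper_force: 15.0
```

Request:
{"op": "send_rows", "data": {
  "deltas": [
    [[0, 0, 0], [0, 0, 0]],
    [[0, 0, 0], [0, 0, 0]],
    [[0, 0, 0], [0, 0, 0]],
    [[0, 0, 0], [0, 0, 0]],
    [[0, 0, 0], [0, 0, 0]],
    [[0, 0, 0], [0, 0, 0]]
  ],
  "grip": 0
}}

```text
time_s: 25.6
ee_pos: [652.6, -62.6, 65.9]
ee_rot: [-180.0, 0.0, 82.0]
force: [0.2, -0.0, -0.2]
gripper_width: 88.8
gripper_force: 0.0
```

Request:
{"op": "send_rows", "data": {
  "deltas": [
    [[0, 0, -0.03], [0, 0, 0]],
    [[0, 0, -0.04], [0, 0, 0]],
    [[0, 0, -0.05], [0, 0, 0]],
    [[0, 0, -0.05], [0, 0, 0]],
    [[0, 0, 0], [0, 0, 0]],
    [[0, 0, 0], [0, 0, 0]]
  ]
}}

```text
time_s: 26.2
ee_pos: [652.6, -62.6, 151.1]
ee_rot: [180.0, 0.0, 82.0]
force: [-0.8, 0.2, -0.4]
gripper_width: 91.1
gripper_force: 0.0
```

```bash
python3 -c "
from plan import *
plan([477,-260,220],102,7)"
```

```text
from [652.6 -62.6 151.1] [179.96   0.    82.01] t 26.2
[[-0.0628, -0.0418, -0.0197],[0.0002, 0.0, -0.0997]],
[[-0.0607, -0.0449, -0.0197],[0.0002, 0.0, -0.0997]],
[[-0.0583, -0.0479, -0.0197],[0.0002, 0.0, -0.0997]],
[[-0.0559, -0.0507, -0.0197],[0.0002, 0.0, -0.0997]],
[[-0.0533, -0.0534, -0.0197],[0.0002, 0.0, -0.0997]],
[[-0.0506, -0.056, -0.0197],[0.0002, 0.0, -0.0997]],
[[-0.0477, -0.0585, -0.0197],[0.0002, 0.0, -0.0997]],
```

Request:
{"op": "send_rows", "data": {
  "deltas": [
    [[-0.063, -0.042, -0.02], [0, 0, -0.1]],
    [[-0.0605, -0.045, -0.02], [0, 0, -0.1]],
    [[-0.058, -0.048, -0.02], [0, 0, -0.1]],
    [[-0.056, -0.051, -0.02], [0, 0, -0.1]],
    [[-0.053, -0.053, -0.02], [0, 0, -0.1]],
    [[-0.0505, -0.056, -0.02], [0, 0, -0.1]],
    [[-0.0475, -0.0585, -0.018], [0, 0, -0.1]],
    [[0, 0, 0], [0, 0, 0]],
    [[0, 0, 0], [0, 0, 0]],
    [[0, 0, 0], [0, 0, 0]]
  ]
}}

```text
time_s: 27.2
ee_pos: [477.0, -258.8, 218.7]
ee_rot: [-179.9, -0.1, 102.1]
force: [0.2, 0.3, -0.9]
gripper_width: 91.0
gripper_force: 0.0
```

```bash
python3 - <<'E'
from plan import *
K={c:calibration(c) for c in('top','side','wrist')}
F={c:grab_frame(c) for c in K}
V={'jar_square':[672,77,10,-.14],'jar_dome':[662,7,10,0],'jar_round':[652,-62.5,10,.1],'jar_hex':[477,-194,6,.22],'spice_rack':[656.5,-27.5,0,-.14]}
for n,v in V.items():
    ms={}
    for c in K:
        q=proj(c,[[v[0],v[1],50]],K[c])[0]
        t=[d for d in trace(c,n) if np.hypot(*(np.argwhere(d['pixels'])[:,::-1].mean(0)-q))<20]
        if t: ms[c]=(t[0]['pixels'],K[c])
    if ms: print(n,list(ms),*[(np.round(x,3).tolist(),r.tolist()) for x,r in [fit(n,ms,v)]])
    if n=='jar_hex':
        for c in ms: print(c,*[(np.round(x,3).tolist(),r.tolist()) for x,r in [fit(n,{c:ms[c]},v,(0,1,3))]])
q=proj('wrist',[[477,-194,60]],K['wrist'])[0].astype(int);print(q)
w=F['wrist'].copy();y,x=max(q[1]-80,0),max(q[0]-80,0)
a=cv2.resize(w[y:y+160,x:x+160],(400,400),interpolation=cv2.INTER_CUBIC);b=cv2.resize(F['top'][110:270,210:370+100],(400,246))
b=np.vstack([b,np.zeros((154,400,3),np.uint8)])
cv2.imwrite('pics/c6.png',np.hstack([a,b])[:,:,::-1])
plan([477,-194,150],102.6,3)
E
```

```text
jar_square ['top', 'side'] ([673.667, 76.897, 9.482, -0.167], [0.061, 0.232])
jar_dome ['top', 'side'] ([663.566, 7.615, 14.339, 0.058], [0.059, 0.476])
jar_round ['top', 'wrist'] ([653.802, -61.95, 9.903, 0.168], [0.043, 0.02])
jar_hex ['top', 'side', 'wrist'] ([476.486, -193.93, 7.688, 0.254], [0.068, 0.078, 0.056])
top ([477.463, -194.237, 6.0, 0.237], [0.05])
side ([478.333, -192.686, 6.0, 0.254], [0.069])
wrist ([475.538, -194.267, 6.0, 0.238], [0.026])
spice_rack ['top'] ([656.469, -27.46, 0.317, -0.138], [0.34])
[337 150]
from [ 477.  -259.7  220. ] [1.8000e+02 1.0000e-02 1.0205e+02] t 28.1
[[0.0428, 0.0092, 0.0467],[0.0, 0.0001, -0.0064]],
[[0.0428, 0.0093, 0.0467],[0.0, 0.0001, -0.0064]],
[[0.0428, 0.0094, 0.0467],[0.0, 0.0001, -0.0064]],
```

View pics/c6.png

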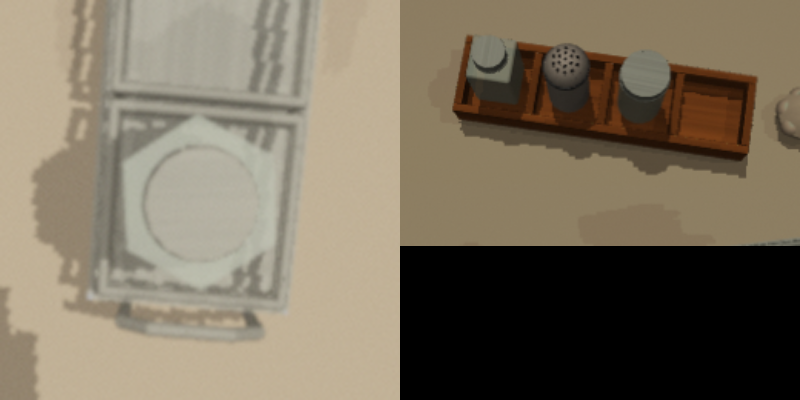

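The rack crop shows square, dome and round upright in order, with the fourth compartment empty. The wrist crop shows the hex jar's flats nearly in line with the tool (corners at (200,115) and (198,288)). I grip it at yaw 103.

Request:
{"op": "send_rows", "data": {
  "deltas": [
    [[0.043, 0.009, 0.0467], [0, 0, -0.011]],
    [[0.043, 0.009, 0.0467], [0, 0, -0.011]],
    [[0.0425, 0.009, 0.0467], [0, 0, -0.011]],
    [[0, 0, 0], [0, 0, 0]],
    [[0, 0, 0], [0, 0, 0]],
    [[0, 0, 0], [0, 0, 0]]
  ]
}}

```text
time_s: 28.7
ee_pos: [477.5, -195.2, 151.2]
ee_rot: [179.9, 0.1, 103.0]
force: [0.4, 0.2, -0.4]
gripper_width: 91.0
gripper_force: 0.0
```

```bash
python3 -c "
from plan import *
plan([476.7,-194,60],103,1)"
```

```text
from [ 477.5 -195.2  151.2] [1.7987e+02 1.3000e-01 1.0298e+02] t 28.7
[[0.0031, -0.0015, 0.1824],[0.0045, 0.0044, -0.0006]],
```

Request:
{"op": "send_rows", "data": {
  "deltas": [
    [[0, -0.001, 0.045], [0, 0, 0]],
    [[0, 0, 0.045], [0, 0, 0]],
    [[0, 0, 0.045], [0, 0, 0]],
    [[0, 0, 0.045], [0, 0, 0]],
    [[0, 0, 0], [0, 0, 0]],
    [[0, 0, 0], [0, 0, 0]]
  ]
}}

```text
time_s: 29.3
ee_pos: [476.8, -195.1, 60.8]
ee_rot: [179.9, 0.1, 103.0]
force: [0.2, 0.0, 0.3]
gripper_width: 91.3
gripper_force: 0.0
```

Request:
{"op": "send_rows", "data": {
  "deltas": [
    [[0, 0, 0], [0, 0, 0]],
    [[0, 0, 0], [0, 0, 0]],
    [[0, 0, 0], [0, 0, 0]],
    [[0, 0, 0], [0, 0, 0]],
    [[0, 0, 0], [0, 0, 0]],
    [[0, 0, 0], [0, 0, 0]],
    [[0, 0, 0], [0, 0, 0]],
    [[0, 0, 0], [0, 0, 0]]
  ],
  "grip": 1,
  "grip_force": 15
}}

```text
time_s: 30.1
ee_pos: [475.9, -194.1, 60.0]
ee_rot: [180.0, 0.0, 103.0]
force: [-0.1, 0.7, 2.1]
gripper_width: 46.4
gripper_force: 15.0
```

Request:
{"op": "send_rows", "data": {
  "deltas": [
    [[0, 0, -0.022], [0, 0, 0]],
    [[0, 0, -0.036], [0, 0, 0]],
    [[0, 0, -0.036], [0, 0, 0]],
    [[0, 0, -0.036], [0, 0, 0]],
    [[0, 0, 0], [0, 0, 0]],
    [[0, 0, 0], [0, 0, 0]]
  ]
}}

```text
time_s: 30.7
ee_pos: [475.8, -194.1, 125.0]
ee_rot: [180.0, 0.0, 103.0]
force: [-0.6, 0.3, -2.1]
gripper_width: 46.6
gripper_force: 15.0
```

```bash
python3 -c "
from plan import *
plan([642.3,-131.5,125],82,6)"
```

```text
from [ 475.8 -194.1  125. ] [1.7999e+02 2.0000e-02 1.0301e+02] t 30.7
[[0.0078, 0.0588, -0.0],[0.0001, 0.0001, 0.1222]],
[[0.0114, 0.0582, -0.0],[0.0001, 0.0001, 0.1222]],
[[0.0149, 0.0574, -0.0],[0.0001, 0.0001, 0.1222]],
[[0.0184, 0.0564, -0.0],[0.0001, 0.0001, 0.1222]],
[[0.0218, 0.0551, -0.0],[0.0001, 0.0001, 0.1222]],
[[0.0251, 0.0537, -0.0],[0.0001, 0.0001, 0.1222]],
```

Contact is expected at about TCP z = 64.

Request:
{"op": "send_rows", "data": {
  "deltas": [
    [[0.003, 0.03, 0], [0, 0, 0.06]],
    [[0.0095, 0.0585, 0], [0, 0, 0.122]],
    [[0.013, 0.058, 0], [0, 0, 0.122]],
    [[0.0165, 0.057, 0], [0, 0, 0.122]],
    [[0.02, 0.0555, 0], [0, 0, 0.122]],
    [[0.0235, 0.054, 0], [0, 0, 0.122]],
    [[0.0125, 0.027, 0], [0, 0, 0.062]],
    [[0, 0, 0], [0, 0, 0]],
    [[0, 0, 0], [0, 0, 0]],
    [[0, 0, 0], [0, 0, 0]]
  ]
}}

```text
time_s: 31.7
ee_pos: [641.3, -132.9, 124.2]
ee_rot: [-179.9, 0.0, 82.0]
force: [-0.7, -0.4, -0.8]
gripper_width: 46.5
gripper_force: 15.0
```

Request:
{"op": "send_rows", "data": {
  "deltas": [
    [[0, 0, 0.03], [0, 0, 0]],
    [[0, 0, 0.04], [0, 0, 0]],
    [[0, 0, 0.032], [0, 0, 0]],
    [[0, 0, 0.012], [0, 0, 0]],
    [[0, 0, 0.004], [0, 0, 0]],
    [[0, 0, 0], [0, 0, 0]],
    [[0, 0, 0], [0, 0, 0]],
    [[0, 0, 0.001], [0, 0, 0]],
    [[0, 0, 0], [0, 0, 0]],
    [[0, 0, 0], [0, 0, 0]]
  ]
}}

```text
time_s: 32.7
ee_pos: [642.9, -132.6, 65.7]
ee_rot: [180.0, 0.0, 82.0]
force: [-0.0, -0.2, -0.8]
gripper_width: 46.0
gripper_force: 15.0
```

Request:
{"op": "send_rows", "data": {
  "deltas": [
    [[0, 0, 0.001], [0, 0, 0]],
    [[0, 0, 0], [0, 0, 0]],
    [[0, 0, 0], [0, 0, 0]]
  ]
}}

```text
time_s: 33.0
ee_pos: [642.8, -132.5, 64.9]
ee_rot: [-180.0, 0.0, 82.0]
force: [-0.3, 0.2, -1.3]
gripper_width: 46.2
gripper_force: 15.0
```

Request:
{"op": "send_rows", "data": {
  "deltas": [
    [[0, 0, 0.001], [0, 0, 0]],
    [[0, 0, 0], [0, 0, 0]],
    [[0, 0, 0], [0, 0, 0]]
  ]
}}

```text
time_s: 33.3
ee_pos: [642.8, -132.6, 64.4]
ee_rot: [180.0, 0.0, 82.0]
force: [-0.2, 0.8, -1.1]
gripper_width: 46.4
gripper_force: 15.0
```

Request:
{"op": "send_rows", "data": {
  "deltas": [
    [[0, 0, 0.001], [0, 0, 0]],
    [[0, 0, 0], [0, 0, 0]],
    [[0, 0, 0], [0, 0, 0]]
  ]
}}

```text
time_s: 33.6
ee_pos: [642.9, -132.6, 64.0]
ee_rot: [180.0, 0.0, 82.0]
force: [-0.2, -0.7, -1.5]
gripper_width: 46.2
gripper_force: 15.0
```

Request:
{"op": "send_rows", "data": {
  "deltas": [
    [[0, 0, 0.001], [0, 0, 0]],
    [[0, 0, 0], [0, 0, 0]],
    [[0, 0, 0], [0, 0, 0]]
  ]
}}

```text
time_s: 33.9
ee_pos: [642.9, -132.6, 64.0]
ee_rot: [180.0, 0.0, 82.0]
force: [-2.0, 0.3, 4.8]
gripper_width: 46.0
gripper_force: 15.0
```

Contact. I release, rise, and back off towards the robot for a final look.

Request:
{"op": "send_rows", "data": {
  "deltas": [
    [[0, 0, 0], [0, 0, 0]],
    [[0, 0, 0], [0, 0, 0]],
    [[0, 0, 0], [0, 0, 0]],
    [[0, 0, 0], [0, 0, 0]],
    [[0, 0, 0], [0, 0, 0]],
    [[0, 0, 0], [0, 0, 0]]
  ],
  "grip": 0
}}

```text
time_s: 34.5
ee_pos: [642.8, -132.6, 63.3]
ee_rot: [-180.0, 0.0, 82.0]
force: [0.0, 0.2, -0.5]
gripper_width: 90.0
gripper_force: 0.0
```

Request:
{"op": "send_rows", "data": {
  "deltas": [
    [[0, 0, -0.03], [0, 0, 0]],
    [[0, 0, -0.04], [0, 0, 0]],
    [[0, 0, -0.06], [0, 0, 0]],
    [[0, 0, -0.08], [0, 0, 0]],
    [[0, -0.09, -0.02], [0, 0, 0]],
    [[0, -0.09, 0], [0, 0, 0]],
    [[0, -0.09, 0], [0, 0, 0]],
    [[0, -0.09, 0], [0, 0, 0]],
    [[0, 0, 0], [0, 0, 0]],
    [[0, 0, 0], [0, 0, 0]]
  ]
}}

```text
time_s: 35.5
ee_pos: [464.3, -107.6, 179.0]
ee_rot: [179.9, 0.0, 82.0]
force: [0.6, 0.1, 0.2]
gripper_width: 91.6
gripper_force: 0.0
```

Request:
{"op": "send_rows", "data": {
  "deltas": [
    [[-0.09, 0, 0], [0, 0, 0]],
    [[-0.09, 0, 0], [0, 0, 0]],
    [[-0.09, 0, 0], [0, 0, 0]],
    [[0, 0, 0], [0, 0, 0]],
    [[0, 0, 0], [0, 0, 0]]
  ]
}}

```text
time_s: 36.0
ee_pos: [446.9, -242.6, 178.2]
ee_rot: [180.0, -0.0, 81.9]
force: [-0.2, -0.4, 0.8]
gripper_width: 91.7
gripper_force: 0.0
```

```bash
python3 - <<'E'
from h import *
K={c:calibration(c) for c in('top','side')}
F={c:grab_frame(c) for c in K}
V={'jar_square':[672,77,10,-.14],'jar_dome':[662,7,10,0],'jar_round':[652,-62.5,10,.1],'jar_hex':[643,-132.5,10,-.14]}
for n,v in V.items():
    ms={}
    for c in K:
        q=proj(c,[[v[0],v[1],50]],K[c])[0]
        t=[d for d in trace(c,n) if np.hypot(*(np.argwhere(d['pixels'])[:,::-1].mean(0)-q))<20]
        if t: ms[c]=(t[0]['pixels'],K[c])
    if ms:
        x,r=fit(n,ms,v);d=x[:2]-[656.5,-27.5];c_,s_=np.cos(-.14),np.sin(-.14)
        print(n,list(ms),np.round(x,2),r,'rack xy',np.round([c_*d[0]+s_*d[1],-s_*d[0]+c_*d[1]],1))
cv2.imwrite('pics/c7.png',np.hstack([cv2.resize(F['side'][110:310,230:450],(400,364)),cv2.resize(F['top'][110:270,210:470],(400,364))])[:,:,::-1])
E
```

```text
jar_square ['top', 'side'] [ 6.7829e+02  7.9150e+01 -4.8600e+00 -1.3000e-01] [0.045 0.925] rack xy [  6.7 108.6]
jar_dome ['top'] [6.6213e+02 7.5600e+00 1.6950e+01 1.0000e-01] [0.043] rack xy [ 0.7 35.5]
jar_round ['top'] [ 6.6221e+02 -6.3820e+01 -1.5960e+01  2.8000e-01] [0.038] rack xy [ 10.7 -35.2]
jar_hex ['top'] [ 6.3820e+02 -1.2837e+02  2.9000e+01 -1.3000e-01] [0.025] rack xy [  -4.  -102.4]
```

View pics/c7.png

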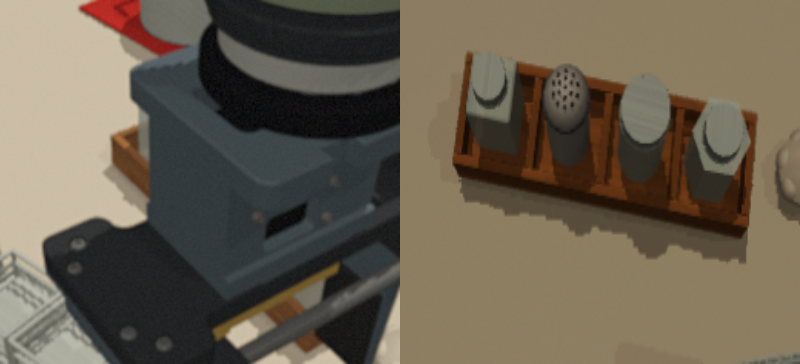

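In the top crop all four jars stand upright, one to a compartment, in the order square, dome, round, hex. The side camera is blocked by the arm. I check the positions with z held at the floor height, then hand in.

```bash
python3 - <<'E'
from h import *
k=calibration('top');grab_frame('top');ok=True
V={'jar_square':[672,77,10,-.14,105],'jar_dome':[662,7,10,0,35],'jar_round':[652,-62.5,10,.1,-35],'jar_hex':[643,-132.5,10,-.14,-105]}
for n,v in V.items():
    q=proj('top',[[v[0],v[1],50]],k)[0]
    t=[d for d in trace('top',n) if np.hypot(*(np.argwhere(d['pixels'])[:,::-1].mean(0)-q))<20]
    if not t: print(n,'unseen');continue
    x,r=fit(n,{'top':(t[0]['pixels'],k)},v[:4],(0,1,3));d=x[:2]-[656.5,-27.5];c,s=np.cos(-.14),np.sin(-.14)
    e=np.array([c*d[0]+s*d[1],-s*d[0]+c*d[1]-v[4]]);ok&=bool(abs(e).max()<9);print(n,np.round(e,1),r)
print(ok, job_done() if ok else 'not handed in')
E
```

```text
jar_square [1.7 0.3] [0.058]
jar_dome [3.1 1.5] [0.044]
jar_round [2.2 0.4] [0.061]
jar_hex [2.6 0.1] [0.057]
the job is handed in; nothing more can be done
True None
```

All four jars are in the wooden rack in their old order (square, dome, round, hex from the left), upright and released, each measured within about 4 mm of its compartment's centre; the job was handed in after about 36 s of robot time, with no verdict returned.

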